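# Hang up the float gauge and press the float-bowl cover home

## Task

The float level has been checked: first take the U-shaped float gauge off the open float bowl and hang it over the square bar of the gauge rail, one leg on each side, and let go. Then lay the rectangular cover with the grip rib on the bowl between its sprung cheeks and press it down until it sits fully home and level on the bowl's ledge. Drop neither of them and leave the other parts lying on the shelf where they are.

Things in the scene. Friction and masses are not known exactly. Their poses are not given: they have to be found in the camera images.
- bowl: Fixed aluminium float bowl, 104 (x) x 88 (y) mm, on a dark steel foot plate 150 x 110 mm. Origin: centre of the foot plate's underside, on the shelf; z up, x along the long side. Its flat ledge, 45 mm above the shelf, surrounds an open chamber 60 (x) x 36 (y) mm.
- bowl_seat (a point): Centre of the bowl's ledge plane, axes as the bowl's; the seated cover's origin belongs here. Four guide lugs stand on the ledge at x = +/-26 mm, 64 mm apart in y, upright for 10 mm, then flared outward to 18 mm. The unpressed cover rests about 14 mm above the ledge; forcing it home takes some 5 to 12 N straight down through its middle; friction then holds it.
- bowl_mouth (a point): Centre of the mouth between the two sprung steel cheeks at the ledge's x ends, 21 mm above the ledge; axes as the bowl's. Each cheek is 44 mm wide in y; its lower 8 mm is upright, 76 mm from cheek to cheek at rest; above that they lean out to 84 mm at the mouth. Each gives way outward by up to 6 mm.
- cover: Loose rectangular steel cover, 80 (x) x 60 (y) x 6 mm, about 0.1 kg, with an upright grip rib 34 (x) x 14 (y) mm standing 20 mm above its top in the middle. Origin: centre of its underside; x along its long side, z up. A half turn makes no difference. It lies flat on the shelf, rib up.
- gauge: Loose float gauge, 0.14 kg: upside-down U of 5 mm steel strap 22 mm wide (x), 56 mm over its legs in y (46 between), 55 mm high to the bridge's top; a square lug 16 x 16 mm rises 22 mm more from the bridge's middle. Origin: midway between the feet, at their lower ends; z up. At the start it stands on the bowl's ledge astride the chamber, axes as the bowl's. A half turn makes no difference.
- gauge_bridge (a point): Middle of the underside of the gauge's bridge, 50 mm above the gauge's origin; axes as the gauge's.
- rail: Fixed gauge rail: a level square steel bar, 20 x 20 mm and 260 mm long in x, its top 100 mm above the shelf, on two posts 16 mm square at x = +/-115 mm with feet 100 mm wide in y. Origin: on the shelf under the bar's middle.
- rail_top (a point): Middle of the bar's flat top, 100 mm above the shelf; x along the bar.
- round_cap: Bystander: loose round steel cap, 62 mm across and 6 mm thick, with a rib 30 x 14 mm up to 24 mm above the shelf. Origin: centre of its underside. Not the bowl's cover.
- stack: Bystander: chrome velocity stack, an open flared tube 55 mm high and 72 mm across its mouth, standing mouth up. Origin: centre of its foot.
- fitting: Bystander: brass inlet fitting, 22 mm wide and 36 mm high, standing. Origin: centre of its foot.
- jet_block: Bystander: gray plastic jet gauge block, 34 (x) x 80 (y) x 22 mm, with a row of holes. Origin: centre of its underside.
- spring_scale: Bystander: flat steel spring scale lying along its y, 26 x 120 x 16 mm with a ring and a hook to 185 mm overall. Origin: centre of its case's underside.
- wrench: Bystander: flat steel wrench, 150 mm long, lying on the shelf along its x. Origin: at its underside near the middle.
There are look-alikes about, which are no part of the job. What is shaped like the cover but blue or pink is not meant. Leave any turquoise look-alike of the gauge alone.

How it is judged:
On the way, in this order (a step that is already met when the one before it is completed fails the run):
1. the float gauge hangs over the rail's bar, released (z of gauge_bridge in the frame of rail_top between -0.003 and 0.004 m and y of gauge_bridge in the frame of rail_top between -0.016 and 0.016 m and x of gauge_bridge in the frame of rail_top between -0.095 and 0.095 m and angle between gauge's own z axis and vertical below 0.2 rad and contact force between the fingers and gauge below 0.1 N and linear speed of gauge below 0.03 m/s), for 0.2 s.
2. the cover is fully home and level on the bowl's ledge (z of cover in the frame of bowl_seat between -0.003 and 0.002 m and horizontal distance between cover and bowl_seat below 0.005 m and angle between cover's own z axis and vertical below 0.035 rad and angle between the x axis of cover and the x axis of bowl, either way round below 0.1 rad and linear speed of cover below 0.03 m/s), for 0.2 s.
At the end, for the whole second after the job is handed in: Gauge astride the bar, bridge on its top (-3/+4 mm), within 16 mm of its centre line, 95 mm of its middle, upright to 0.2 rad; cover on the ledge within 2 mm, centred to 5 mm, level to 0.035 rad, long side along the bowl's to 0.1 rad; both released, at rest (all of step 1 and all of step 2 and contact force between the fingers and cover below 0.1 N); the robot touches nothing.
It fails at once if a bystander (round cap, velocity stack, fitting, jet gauge block, spring scale, wrench) is shifted more than 30 mm (distance of any of round_cap, stack, fitting, jet_block, spring_scale, wrench from where it was at the start of the episode above 0.03 m).
It fails at once if the cover or the gauge is dropped (falls faster than 0.6 m/s out of the fingers) ((linear speed of cover above 0.6 m/s and contact force between the fingers and cover below 0.05 N) or (linear speed of gauge above 0.6 m/s and contact force between the fingers and gauge below 0.05 N)).
It also fails if it takes over 48 s, if anything falls off the work surface, if the arm or the gripper's body presses on something with over 40 N, if the wrist force passes 120 N, or if a joint passes its speed limit or range.

## Robot

A 7-joint arm with a two-finger parallel gripper is mounted at the origin on the work surface. World frame = base frame: x ahead of the robot, y to its left, z up, the work surface at z = 0. Lengths are in m, angles in rad, forces in N, time in s.
With the tool pointing down it reaches from about 0.4 to 0.85 m from the base axis. Payload 10.4 kg.
Tool frame: the origin (TCP) lies midway between the tips of the shut fingers; the grasp point (between the pads) lies r.grip_point_offset behind it (r.grip_point_offset is the distance from the TCP to the grasp point, in m); z points along the fingers, y is the line along which they close (so a half turn about z gives the same grasp; the last joint's range is limited). The gripper opens to 87 mm and grips with 3 to 60 N. Pads are 19 mm wide; open, the fingers measure 117 mm over their backs; the gripper's body (75 mm by 190 mm) begins 51 mm behind the grasp point.
Start: joints at [-1.178, 0.332, -0.065, 1.46, 0.022, 1.35, -0.088], TCP at [0.252, 0.572, 0.223] pointing down, gripper open.
Joint ranges: [-2.6, 2.6], [-0.5, 2.12], [-1.47, 1.34], [0.16, 2.42], [-1.27, 4.41], [0.06, 2.06], [-2.6, 2.6]. Speed limits (rad/s): [2.22, 2.22, 2.79, 2.79, 3.14, 3.14, 3.14].

## Interface

Orientations are given as a unit quaternion [x, y, z, w].
In Python, from bench import r gives the robot as it stands.
- The arm moves only by the tool play_rows, never from a script. Its arguments are lists of equal length, an entry for each row: "claw": the closure, from 0 (fully open) to 1 (shut); "delta_pos": the shift along the tool's x, y, z scaled (see below), a list of three; "delta_rot": the turn, a rotation vector about the tool's x, y, z scaled (see below), a list of three. A call has 1 to 8 rows; each row shifts and turns the commanded pose from where the row before left it, along the tool's axes as they then stand; what a row does not reach is not made up. The controller multiplies each number of a shift by 200 mm and each number of a turn by pi rad. A row lasts 1/10 s, in which the tool goes at most 50 mm and 8.59 degrees, less where a joint would pass 70% of its speed; a pose out of reach is approached as far as the arm can. A call with a number of a shift or a turn outside -1 to 1 is refused whole. A call with a gripper value outside its range is refused whole. The fingers move at their own pace and stop on an object; "squeeze" is the grip in N (left out, the last holds). Time passes only in rows, so rows that do not move let the fingers close. It gives the time, the measured TCP pose, the force, the opening and the grip force at its end, in the units of the state.
- r.read_state(): the state, without advancing time (a new reading comes with each control period).
- r.camera(name): name is "scene" or "top"; returns a dict with "pixels" (420x560x3 uint8, red, green, blue), "camera_matrix" (3x3 intrinsics, pixels), "D" ([k1, k2, p1, p2, k3] as OpenCV has them; the pictures are not rectified), "cam_to_world" (4x4, takes a point from camera to world coordinates). Camera axes: x right, y up, looking along -z (the intrinsics and any distortion apply to the point x, -y, -z); pixel columns grow to the right and rows downward; lengths in m; the calibration is good to about 2 mm. A picture is of the moment at which its call begins. There is no depth.
- r.close_job(): hands the job in; it is judged then, once.
The state is a dict: "time": time; "joint_positions": joint angles; "joint_vel": joint speeds; "joint_torque": joint torques, N m; "ee_pos": TCP position; "eef_rot": TCP orientation; "ft_force": force on the tool from outside, world axes, zero at the start; "torque": the same for the moment, N m; "width": finger opening in m; "grip_force": force on a finger pad.
Only numpy, scipy, OpenCV 4.12 (cv2) and the standard library are available. Lean on these libraries where they do the work, as an engineer would, in place of code of your own. Each camera call takes 0.05 s, during which the arm holds its last target. There are 200 camera calls.

## Working session

There is one attempt and no reset: what is moved stays moved. The work goes in short steps, Python scripts to look and compute and a tool call to move; the robot and the scene stay as the last step left them, time stands still between calls to the robot, and variables do not carry over. Pictures are saved under pics/ and viewed, at most 10 in all, crops included, and the job is handed in when it is done.

Besides the shell and the picture viewer there is one more tool, called by a JSON object that holds its "name" and its "arguments", one argument or row to a line. play_rows: Moves the arm, as the interface text tells. Shifts and turns lie within -1 to 1; 1 stands for 200 mm of shift or pi rad of turn. Its arguments: {"type":"object","properties":{"claw":{"type":"array"},"delta_pos":{"type":"array"},"delta_rot":{"type":"array"},"squeeze":{"type":"number"}},"required":["claw","delta_pos","delta_rot"]}

```bash
ls; mkdir -p pics; cat > h.py <<'E'
import numpy as np, cv2, pickle
from scipy.spatial.transform import Rotation as R
def snap(r,name,tag):
    c=r.camera(name); cv2.imwrite(f'pics/{tag}.png',cv2.cvtColor(c['pixels'],cv2.COLOR_RGB2BGR)); pickle.dump(c,open(f'pics/{tag}.pkl','wb')); return c
def load(tag): return pickle.load(open(f'pics/{tag}.pkl','rb'))
def rays(c,uv):
    p=cv2.undistortPoints(np.array(uv,float).reshape(-1,1,2),np.array(c['camera_matrix']),np.array(c['D'])).reshape(-1,2)
    T=np.array(c['cam_to_world']); d=np.c_[p[:,0],-p[:,1],-np.ones(len(p))]@T[:3,:3].T
    return T[:3,3],d
def plane(c,uv,z):
    o,d=rays(c,uv); return o+d*((z-o[2])/d[:,2])[:,None]
def proj(c,P):
    T=np.linalg.inv(np.array(c['cam_to_world'])); q=np.array(P,float).reshape(-1,3)@T[:3,:3].T+T[:3,3]
    q=q*[1,-1,-1]
    return cv2.projectPoints(q,np.zeros(3),np.zeros(3),np.array(c['camera_matrix']),np.array(c['D']))[0].reshape(-1,2)
E
python3 - <<'E'
from bench import r
from h import *
s=r.read_state(); print({k:np.round(v,3).tolist() for k,v in s.items()}, r.grip_point_offset)
for n in('scene','top'):
    c=snap(r,n,n+'0'); print(n,np.round(c['camera_matrix'],1).tolist(),c['D'],np.round(c['cam_to_world'],3).tolist())
E
```

```text
pics
{'time': 0.0, 'joint_positions': [-1.178, 0.333, -0.065, 1.461, 0.022, 1.35, -0.089], 'joint_vel': [0.0, 0.0, -0.001, 0.0, -0.0, 0.0, -0.001], 'joint_torque': [-0.002, -62.328, 0.024, -38.99, -0.061, 0.04, 0.0], 'ee_pos': [0.252, 0.571, 0.222], 'eef_rot': [0.206, 0.978, -0.001, -0.0], 'ft_force': [0.184, -0.373, -0.294], 'torque': [0.036, 0.017, 0.012], 'grip_force': 0.0, 'width': 0.087} 0.0187
scene [[520.8, 0.0, 288.0], [0.0, 520.8, 207.2], [0.0, 0.0, 1.0]] [0.06923789 0.         0.         0.         0.        ] [[-0.667, -0.424, 0.613, 1.281], [0.745, -0.381, 0.547, 0.589], [0.002, 0.822, 0.57, 0.714], [0.0, 0.0, 0.0, 1.0]]
top [[405.1, 0.0, 282.0], [0.0, 405.1, 210.9], [0.0, 0.0, 1.0]] [0.03692423 0.         0.         0.         0.        ] [[-0.016, 0.985, -0.175, 0.471], [-1.0, -0.014, 0.012, -0.023], [0.01, 0.175, 0.985, 0.914], [0.0, 0.0, 0.0, 1.0]]
```

View pics/scene0.png

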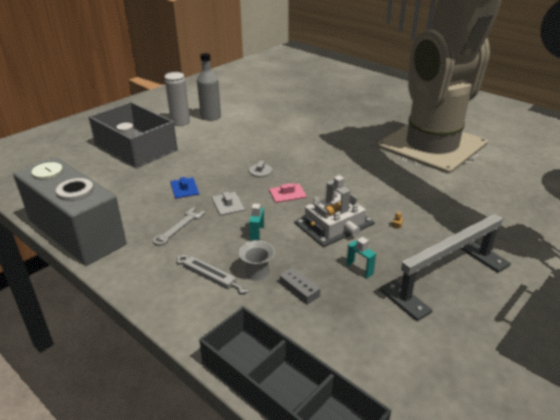

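View pics/top0.png

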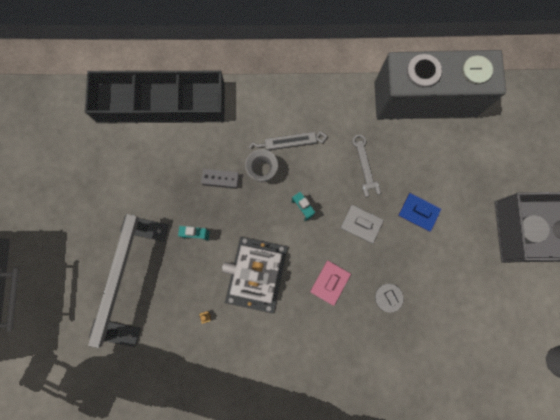

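Top view: the bowl with the steel gauge is near (257,274), the rail runs (128,217)–(97,345), and the turquoise gauge look-alikes are at (193,233) and (304,206). There are four cover candidates: gray rectangle (362,223), blue (420,212), pink (331,283) and round cap (390,298). The gray rectangle with the rib fits the description. I'll confirm it in one enlarged mosaic.

```bash
python3 - <<'E'
from h import *
t=cv2.imread('pics/top0.png'); s=cv2.imread('pics/scene0.png')
def cr(im,u,v,w,h,k): return cv2.resize(im[v:v+h,u:u+w],None,fx=k,fy=k,interpolation=cv2.INTER_CUBIC)
a=cr(t,210,225,100,100,4); b=cr(s,285,165,100,75,4); c=cr(t,335,200,55,50,4); d=cr(t,80,205,100,150,2)
M=np.zeros((600,800,3),np.uint8); M[:400,:400]=a; M[:300,400:800]=b; M[400:600,:220]=c; M[300:600,400:600]=d
cv2.imwrite('pics/m0.png',M)
# gray cover segmentation check
g=cv2.cvtColor(t,cv2.COLOR_BGR2GRAY); 
m=((g>105)*255).astype(np.uint8); 
n,l,st,ce=cv2.connectedComponentsWithStats(m)
for i in range(1,n):
    if st[i,4]>60: print(st[i].tolist(),ce[i].round(1))
C=load('top0')
for z,p in((.1,[(128,217),(97,345)]),(.045,[(257,274)]),(.006,[(362,223)])): print(plane(C,p,z).round(3).tolist())
E
```

```text
[0, 35, 560, 385, 129568] [310.4 217.3]
[407, 53, 37, 33, 608] [424.1  68.6]
[462, 54, 36, 29, 736] [478.1  68.2]
[227, 190, 11, 14, 79] [232.7 194.8]
[522, 213, 29, 33, 654] [535.9 228.1]
[177, 225, 18, 11, 162] [185.8 230.1]
[124, 267, 8, 23, 91] [127.3 279. ]
[64, 269, 8, 43, 183] [ 67.4 288.8]
[0, 356, 102, 64, 2803] [ 29.4 397.5]
[47, 365, 19, 20, 229] [ 56.3 374.1]
[103, 399, 73, 21, 943] [137.9 411.7]
[[0.607, 0.278, 0.1], [0.362, 0.323, 0.1]]
[[0.49, 0.022, 0.045]]
[[0.602, -0.215, 0.006]]
```

View pics/m0.png

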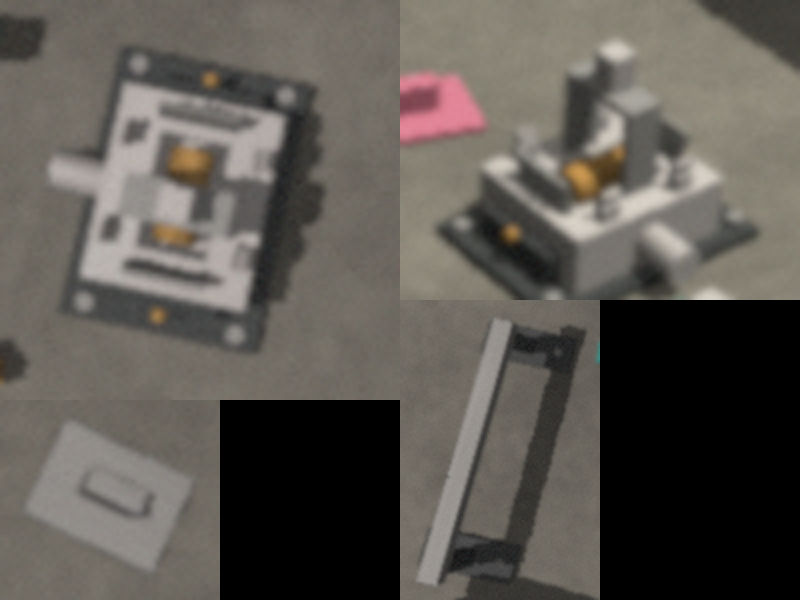

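```bash
cat > m.py <<'E'
from h import *
def quad(pts,z,c):
    P=plane(c,pts,z); return P
def comp(mask,seed):
    n,l,st,ce=cv2.connectedComponentsWithStats(mask.astype(np.uint8)); y0,x0=seed[1],seed[0]
    w=l[y0-4:y0+5,x0-4:x0+5].ravel(); w=w[w>0]; return (l==np.bincount(w).argmax())
def rect(c,m,z):
    k=8; M=cv2.resize(m.astype(np.float32),None,fx=k,fy=k,interpolation=cv2.INTER_LINEAR)>.5
    ct=max(cv2.findContours(M.astype(np.uint8),0,1)[0],key=cv2.contourArea).reshape(-1,2)
    uv=(ct+.5)/k-.5
    P=plane(c,uv,z)[:,:2]
    (cx,cy),(w,h),a=cv2.minAreaRect((P*1000).astype(np.float32))
    if h>w: w,h,a=h,w,a+90
    return [round(float(v),1) for v in(cx,cy,w,h,a,cv2.contourArea((P*1000).astype(np.float32)))]
E
python3 - <<'E'
from m import *
for tag,cov,led in(('top0',(370,228),(243,245)),('scene0',(232,208),(310,205))):
    c=load(tag); px=c['pixels']; g=cv2.cvtColor(px,cv2.COLOR_RGB2GRAY); 
    print(tag,'cov px',px[cov[1],cov[0]],'bg',px[cov[1]+25,cov[0]], 'ledge',px[led[1],led[0]])
    hsv=cv2.cvtColor(px,cv2.COLOR_RGB2HSV)
    print('S cov/bg',hsv[cov[1],cov[0]],hsv[cov[1]+25,cov[0]])
c=load('top0'); px=c['pixels']; print(px[270:290,110].tolist()[:3], px[280,100:135].sum(1).tolist())
g=cv2.cvtColor(px,cv2.COLOR_RGB2GRAY); print(g[250,225:300].tolist()); print(g[222,335:390].tolist())
E
```

```text
top0 cov px [101  98  98] bg [110 105  96] ledge [105 101 101]
S cov/bg [  0   8 101] [ 19  32 110]
scene0 cov px [175 173 163] bg [136 132 117] ledge [200 194 183]
S cov/bg [ 25  17 175] [ 24  36 136]
[[140, 136, 130], [142, 139, 133], [144, 140, 135]] [309, 299, 308, 307, 311, 309, 321, 386, 441, 454, 444, 430, 435, 441, 437, 440, 431, 351, 233, 182, 196, 252, 296, 305, 313, 301, 304, 305, 317, 315, 305, 304, 304, 302, 306]
[110, 113, 115, 113, 114, 112, 114, 112, 109, 108, 105, 97, 81, 78, 103, 144, 169, 175, 176, 178, 176, 179, 177, 176, 163, 149, 146, 147, 154, 148, 141, 137, 134, 146, 154, 148, 132, 120, 123, 122, 109, 98, 88, 81, 76, 74, 69, 68, 67, 65, 58, 46, 38, 57, 87, 110, 119, 112, 97, 74, 70, 63, 69, 88, 105, 109, 111, 108, 113, 115, 112, 114, 113, 108, 110]
[108, 108, 107, 106, 107, 107, 109, 113, 127, 138, 140, 143, 139, 141, 143, 141, 142, 140, 133, 119, 100, 101, 117, 132, 138, 142, 144, 141, 140, 139, 138, 138, 135, 133, 131, 131, 130, 129, 134, 138, 137, 139, 138, 140, 139, 136, 131, 116, 105, 108, 109, 109, 108, 108, 110]
```

```bash
python3 - <<'E'
from m import *
K=np.ones((5,5))
def go(tag,seed,th,z,name,lo=None):
    c=load(tag); g=cv2.cvtColor(c['pixels'],cv2.COLOR_RGB2GRAY); g=cv2.GaussianBlur(g,(3,3),0)
    m=comp(g>th,seed); print(tag,name,rect(c,m,z)); return c,m
for th in(120,124,128): go('top0',(366,231),th,.006,'cover')
for th in(148,155,160): go('scene0',(222,207),th,.006,'cover')
for th in(118,123,128): go('top0',(112,280),th,.1,'rail')
# manual ledge corners top view & foot plate
c=load('top0'); off=np.array([210,225]); 
def show(n,c,uv,z):
    P=plane(c,uv,z)[:,:2]*1000; e=np.linalg.norm(P-np.roll(P,-1,0),axis=1); print(n,P.round(1).tolist(),P.mean(0).round(1),e.round(1)); 
    for i in range(4): d=P[(i+1)%4]-P[i]; print('  ang',round(np.degrees(np.arctan2(d[1],d[0])),1),end='')
    print()
show('ledge',c,(np.array([(125,82),(288,115),(250,310),(80,278)])+.5)/4-.5+off,.045)
for z in(0.006,.01): show('foot',c,(np.array([(122,47),(312,85),(262,352),(64,312)])+.5)/4-.5+off,z)
cs=load('scene0')
show('sc ledge',cs,(np.array([(482,165),(608,107),(722,178),(580,242)])-[400,0]+.5)/4-.5+[285,165],.045)
g=cv2.cvtColor(cs['pixels'],cv2.COLOR_RGB2GRAY)
E
python3 - <<'E'
from h import *
import cv2
t=cv2.imread('pics/top0.png'); s=cv2.imread('pics/scene0.png')
f=lambda im,u,v,w,h,k: cv2.resize(im[v:v+h,u:u+w],None,fx=k,fy=k,interpolation=cv2.INTER_CUBIC)
M=np.zeros((560,800,3),np.uint8); M[:560,:400]=f(t,234,240,50,70,8); M[:560,400:]=f(s,315,172,50,70,8)
cv2.imwrite('pics/m1.png',M)
E
```

```text
top0 cover [600.1, -213.4, 81.4, 62.1, 61.8, 4633.5]
top0 cover [600.6, -213.6, 80.3, 60.5, 63.1, 4458.2]
top0 cover [600.4, -213.8, 77.9, 59.1, 61.8, 4297.8]
scene0 cover [597.6, -215.7, 88.8, 61.1, 63.4, 3597.2]
scene0 cover [597.7, -215.7, 85.3, 58.7, 63.4, 3065.1]
scene0 cover [598.3, -214.5, 80.9, 56.6, 63.3, 2597.8]
top0 rail [485.6, 303.0, 262.8, 22.9, 166.9, 5108.9]
top0 rail [486.0, 302.6, 261.5, 21.5, 167.0, 4834.9]
top0 rail [485.5, 302.5, 259.4, 20.3, 167.0, 4549.5]
ledge [[551.8, 56.0], [532.9, -31.1], [431.7, -9.7], [449.5, 79.2]] [491.5  23.6] [ 89.1 103.5  90.6 104.9]
  ang -102.3  ang 168.0  ang 78.6  ang -12.8
foot [[575.2, 61.2], [552.2, -45.2], [407.6, -15.4], [430.6, 92.3]] [491.4  23.2] [108.9 147.7 110.1 147.9]
  ang -102.2  ang 168.3  ang 77.9  ang -12.1
foot [[574.7, 60.9], [551.8, -45.1], [407.9, -15.4], [430.8, 91.8]] [491.3  23. ] [108.4 147.  109.6 147.2]
  ang -102.2  ang 168.3  ang 77.9  ang -12.1
sc ledge [[531.3, -27.4], [435.8, -11.1], [451.2, 80.7], [551.6, 58.7]] [492.5  25.2] [ 96.9  93.1 102.8  88.5]
  ang 170.3  ang 80.4  ang -12.4  ang -103.3
```

View pics/m1.png

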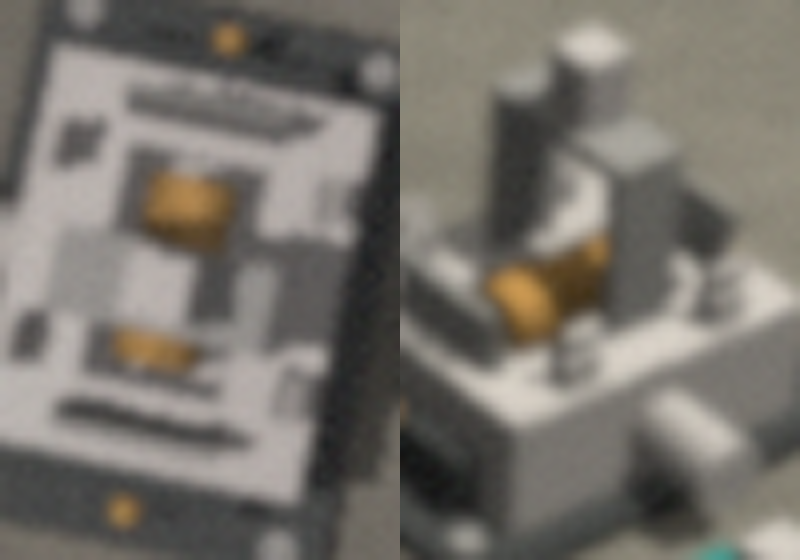

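Crop: the lug top is at (253.6,275.5) in the top view and (339.1,177.6) in the scene view; the bridge is below it, with the legs across bowl y. The gray cover at (362,223) is confirmed: it measures 80x60 and has a rib.

```bash
cat >> h.py <<'E'
def delta(r,xyz=None,yaw=None):
    "yaw: world angle of the tool's closing line (deg, mod 180)"
    s=r.read_state(); q=R.from_quat(s['eef_rot']); M=q.as_matrix(); p=np.array(s['ee_pos'])
    y=np.degrees(np.arctan2(M[1,1],M[0,1])); print('t',round(s['time'],2),'tcp',p.round(4),'yaw',round(y,2),'tilt',np.round(M[:2,2],4),'w',round(s['width'],4),'F',np.round(s['ft_force'],1),'q',np.round(s['joint_positions'],2))
    if xyz is not None: print(' shift total scaled',((M.T@(np.array(xyz)-p))/.2).round(4).tolist())
    if yaw is not None:
        d=(yaw-y+90)%180-90; print(' rotz scaled',round(-d/180,4),'deg',round(d,2))
E
python3 - <<'E'
from bench import r
from h import *
ct,cs=load('top0'),load('scene0')
print(plane(ct,[(253.6,275.5)],.122)*1000, plane(cs,[(339.1,177.6)],.122)*1000)
o1,d1=rays(ct,[(253.6,275.5)]);o2,d2=rays(cs,[(339.1,177.6)])
A=np.c_[d1[0],-d2[0]]; t=np.linalg.lstsq(A,o2-o1,rcond=None)[0]; print(o1+t[0]*d1,o2+t[1]*d2)
delta(r,[.491,.022,.222],78)
E
```

```text
[[485.71502949  24.3507233  122.        ]] [[485.76617897  28.51540464 122.        ]]
[[0.48574504 0.02444566 0.12039659]] [[0.48377546 0.0271124  0.12051763]]
t 0.1 tcp [0.2523 0.5714 0.2218] yaw 66.18 tilt [-0.0005 -0.0012] w 0.0871 F [-0.3 -0.4 -0.4] q [-1.18  0.33 -0.06  1.46  0.02  1.35 -0.09]
 shift total scaled [-2.2014, -2.0311, 0.0019]
 rotz scaled -0.0657 deg 11.82
```

{"name": "play_rows", "arguments": {
  "claw": [0, 0, 0, 0, 0, 0, 0, 0],
  "delta_pos": [
    [-0.1, -0.09, 0],
    [-0.15, -0.14, 0],
    [-0.15, -0.14, 0],
    [-0.15, -0.14, 0],
    [-0.15, -0.14, 0],
    [-0.15, -0.14, 0],
    [-0.15, -0.14, 0],
    [-0.15, -0.14, 0]
  ],
  "delta_rot": [
    [0, 0, 0],
    [0, 0, 0],
    [0, 0, 0],
    [0, 0, 0],
    [0, 0, 0],
    [0, 0, 0],
    [0, 0, 0],
    [0, 0, 0]
  ]
}}

```text
time: 0.9
ee_pos: [0.3767, 0.2813, 0.2223]
eef_rot: [0.206, 0.978, -0.0, -0.0]
ft_force: [1.1, -0.2, 0.5]
width: 0.0869
grip_force: 0.0
```

{"name": "play_rows", "arguments": {
  "claw": [0, 0, 0, 0, 0, 0, 0, 0],
  "delta_pos": [
    [-0.15, -0.14, 0],
    [-0.15, -0.14, 0],
    [-0.15, -0.14, 0],
    [-0.15, -0.14, 0],
    [-0.15, -0.14, 0],
    [0, 0, 0],
    [0, 0, 0],
    [0, 0, 0]
  ],
  "delta_rot": [
    [0, 0, 0],
    [0, 0, 0],
    [0, 0, 0],
    [0, 0, 0],
    [0, 0, 0],
    [0, 0, -0.033],
    [0, 0, -0.033],
    [0, 0, 0]
  ]
}}

```text
time: 1.7
ee_pos: [0.4569, 0.0942, 0.2223]
eef_rot: [0.103, 0.995, -0.0, -0.0]
ft_force: [-0.6, -0.5, -0.1]
width: 0.0869
grip_force: 0.0
```

```bash
python3 - <<'E'
from bench import r
from h import *
delta(r,[.486,.025,.15],78)
E
```

```text
t 1.7 tcp [0.4569 0.0942 0.2223] yaw 78.13 tilt [-0.0005 -0.0001] w 0.0869 F [-0.6 -0.5 -0.1] q [-0.66 -0.04  0.35  1.88  0.01  1.3   1.05]
 shift total scaled [-0.2136, -0.3086, 0.3614]
 rotz scaled 0.0007 deg -0.13
```

{"name": "play_rows", "arguments": {
  "claw": [0, 0, 0, 0, 0, 0, 0, 0],
  "delta_pos": [
    [-0.107, -0.154, 0],
    [-0.107, -0.154, 0],
    [0, 0, 0.13],
    [0, 0, 0.13],
    [0, 0, 0.13],
    [0, 0, 0.08],
    [0, 0, 0.05],
    [0, 0, 0]
  ],
  "delta_rot": [
    [0, 0, 0],
    [0, 0, 0],
    [0, 0, 0],
    [0, 0, 0],
    [0, 0, 0],
    [0, 0, 0],
    [0, 0, 0],
    [0, 0, 0]
  ]
}}

```text
time: 2.5
ee_pos: [0.4854, 0.0254, 0.1175]
eef_rot: [0.105, 0.995, -0.0, -0.001]
ft_force: [-1.0, 0.4, 0.1]
width: 0.0869
grip_force: 0.0
```

```bash
python3 - <<'E'
from bench import r
from h import *
delta(r,[.486,.025,.103],78)
c=snap(r,'scene','s1'); d=snap(r,'top','t1'); s=r.read_state()
print(proj(c,[s['ee_pos'],[.486,.025,.122]]),proj(d,[s['ee_pos'],[.486,.025,.122]]))
f=lambda im,u,v,w,h,k: cv2.resize(im[v:v+h,u:u+w],None,fx=k,fy=k,interpolation=cv2.INTER_CUBIC)
M=np.zeros((480,800,3),np.uint8); M[:,:400]=f(cv2.imread('pics/s1.png'),290,125,100,120,4); M[:,400:]=f(cv2.imread('pics/t1.png'),205,205,100,120,4)
cv2.imwrite('pics/m2.png',M)
E
```

```text
t 2.5 tcp [0.4854 0.0254 0.1175] yaw 77.98 tilt [-0.0021 -0.0006] w 0.0869 F [-1.   0.4  0.1] q [-0.56  0.12  0.45  1.97 -0.06  1.07  1.27]
 shift total scaled [-0.0034, -0.0011, 0.0725]
 rotz scaled -0.0001 deg 0.02
[[337.68491106 178.37216424]
 [337.74093758 177.07604861]] [[253.11647021 275.11203027]
 [253.26253946 275.35570502]]
```

View pics/m2.png

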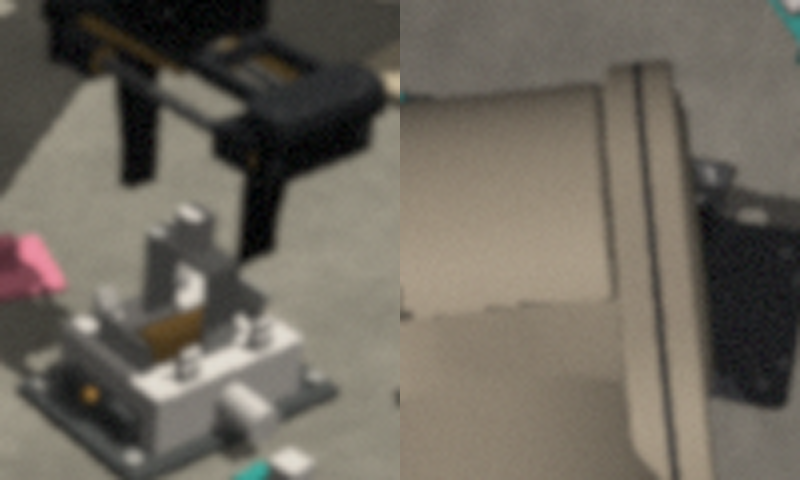

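The scene crop shows the fingertips at (138,183) and (258,253), on either side of the lug top at (190,215), so the gripper is aligned. I'll lower it and close gently.

{"name": "play_rows", "arguments": {
  "claw": [0, 0, 0, 0.5, 0.8, 1, 1, 1],
  "delta_pos": [
    [0, 0, 0.04],
    [0, 0, 0.03],
    [0, 0, 0],
    [0, 0, 0],
    [0, 0, 0],
    [0, 0, 0],
    [0, 0, 0],
    [0, 0, 0]
  ],
  "delta_rot": [
    [0, 0, 0],
    [0, 0, 0],
    [0, 0, 0],
    [0, 0, 0],
    [0, 0, 0],
    [0, 0, 0],
    [0, 0, 0],
    [0, 0, 0]
  ],
  "squeeze": 25
}}

```text
time: 3.4
ee_pos: [0.4863, 0.0254, 0.1046]
eef_rot: [0.104, 0.995, 0.0, 0.0]
ft_force: [0.5, -0.0, 0.4]
width: 0.0548
grip_force: 0.0
```

{"name": "play_rows", "arguments": {
  "claw": [1, 1, 1, 1, 1, 1, 1, 1],
  "delta_pos": [
    [0, 0, 0.006],
    [0, 0, 0],
    [0, 0, 0],
    [0, 0, 0],
    [0, 0, 0],
    [0, 0, 0],
    [0, 0, 0],
    [0, 0, 0]
  ],
  "delta_rot": [
    [0, 0, 0],
    [0, 0, 0],
    [0, 0, 0],
    [0, 0, 0],
    [0, 0, 0],
    [0, 0, 0],
    [0, 0, 0],
    [0, 0, 0]
  ],
  "squeeze": 25
}}

```text
time: 4.2
ee_pos: [0.4862, 0.0253, 0.1033]
eef_rot: [0.104, 0.995, 0.0, -0.0]
ft_force: [0.3, 0.2, -0.5]
width: 0.0157
grip_force: 25.0
```

{"name": "play_rows", "arguments": {
  "claw": [1, 1, 1, 1, 1, 1, 1, 1],
  "delta_pos": [
    [0, 0, -0.03],
    [0, 0, -0.08],
    [0, 0, -0.1],
    [0, 0, -0.1],
    [0, 0, -0.1],
    [0, 0, -0.05],
    [0, 0, 0],
    [0, 0, 0]
  ],
  "delta_rot": [
    [0, 0, 0],
    [0, 0, 0],
    [0, 0, 0],
    [0, 0, 0],
    [0, 0, 0],
    [0, 0, 0],
    [0, 0, 0],
    [0, 0, 0]
  ]
}}

```text
time: 5.0
ee_pos: [0.4859, 0.0253, 0.1947]
eef_rot: [0.104, 0.995, -0.0, -0.0]
ft_force: [0.1, 0.1, -0.9]
width: 0.0156
grip_force: 25.0
```

```bash
python3 - <<'E'
from bench import r
from h import *
delta(r,[.486,.3025,.195],77)
E
```

```text
t 5.0 tcp [0.4859 0.0253 0.1947] yaw 78.06 tilt [-0.0007  0.    ] w 0.0156 F [ 0.1  0.1 -0.9] q [-0.58  0.03  0.45  1.88 -0.01  1.24  1.23]
 shift total scaled [0.2861, 1.356, -0.0015]
 rotz scaled 0.0059 deg -1.06
```

{"name": "play_rows", "arguments": {
  "claw": [1, 1, 1, 1, 1, 1, 1, 1],
  "delta_pos": [
    [0.02, 0.1, 0],
    [0.042, 0.2, 0],
    [0.042, 0.2, 0],
    [0.042, 0.2, 0],
    [0.042, 0.2, 0],
    [0.042, 0.2, 0],
    [0.036, 0.17, 0],
    [0.02, 0.086, 0]
  ],
  "delta_rot": [
    [0, 0, 0],
    [0, 0, 0],
    [0, 0, 0],
    [0, 0, 0],
    [0, 0, 0],
    [0, 0, 0],
    [0, 0, 0],
    [0, 0, 0.006]
  ]
}}

```text
time: 5.8
ee_pos: [0.4848, 0.3058, 0.1935]
eef_rot: [0.112, 0.994, -0.0, -0.001]
ft_force: [-0.1, -0.9, -1.3]
width: 0.0158
grip_force: 25.0
```

```bash
python3 - <<'E'
from bench import r
from h import *
c=snap(r,'scene','s2'); d=snap(r,'top','t2')
delta(r,[.486,.3025,.195],77)
f=lambda im,u,v,w,h,k: cv2.resize(im[v:v+h,u:u+w],None,fx=k,fy=k,interpolation=cv2.INTER_CUBIC)
M=np.zeros((520,800,3),np.uint8); M[:,:480]=f(cv2.imread('pics/s2.png'),370,120,160,173,3)[:520]; M[:450,480:]=f(cv2.imread('pics/t2.png'),60,200,107,150,3)[:450,:320]
cv2.imwrite('pics/m3.png',M)
E
```

```text
t 5.9 tcp [0.4847 0.3054 0.1934] yaw 77.2 tilt [-0.0024 -0.0009] w 0.0157 F [-0.3 -1.2 -1.4] q [-0.85  0.24  0.24  1.65 -0.06  1.26  0.75]
 shift total scaled [-0.0093, -0.0125, -0.0081]
 rotz scaled 0.0011 deg -0.2Traceback (most recent call last):
  File "<stdin>", line 6, in <module>
ValueError: could not broadcast input array from shape (519,480,3) into shape (520,480,3)
```

```bash
python3 - <<'E'
from h import *
f=lambda im,u,v,w,h,k: cv2.resize(im[v:v+h,u:u+w],None,fx=k,fy=k,interpolation=cv2.INTER_CUBIC)
M=np.zeros((520,800,3),np.uint8); M[:516,:480]=f(cv2.imread('pics/s2.png'),370,120,160,172,3); M[:450,480:798]=f(cv2.imread('pics/t2.png'),60,200,106,150,3)
cv2.imwrite('pics/m3.png',M)
E
```

```text
(no output)
```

View pics/m3.png

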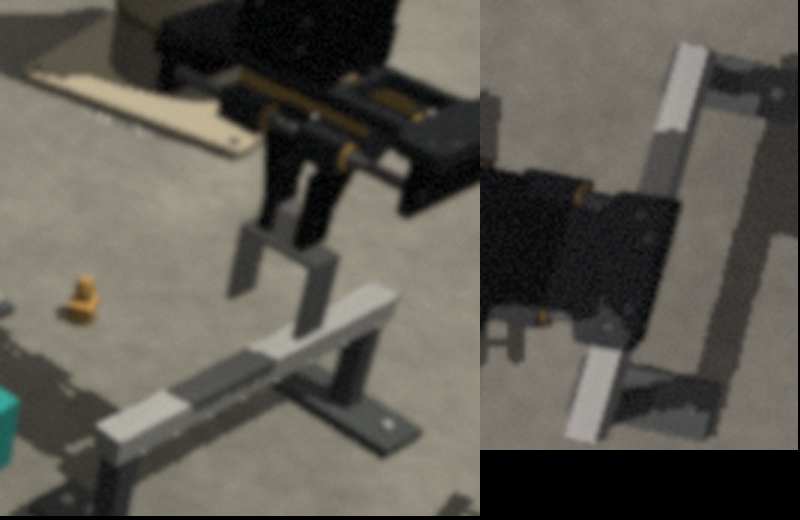

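The gauge hangs upright in the grip over the bar, with its legs at (240,265) and (315,290) in the crop. I'll correct the small offset and lower it.

{"name": "play_rows", "arguments": {
  "claw": [1, 1, 1, 1, 1, 1, 1, 1],
  "delta_pos": [
    [-0.009, -0.012, 0],
    [0, 0, 0.08],
    [0, 0, 0.1],
    [0, 0, 0.1],
    [0, 0, 0.08],
    [0, 0, 0.04],
    [0, 0, 0],
    [0, 0, 0]
  ],
  "delta_rot": [
    [0, 0, 0],
    [0, 0, 0],
    [0, 0, 0],
    [0, 0, 0],
    [0, 0, 0],
    [0, 0, 0],
    [0, 0, 0],
    [0, 0, 0]
  ]
}}

```text
time: 6.7
ee_pos: [0.4881, 0.2992, 0.116]
eef_rot: [0.114, 0.994, 0.0, 0.0]
ft_force: [-0.7, 1.4, -2.0]
width: 0.0157
grip_force: 25.0
```

{"name": "play_rows", "arguments": {
  "claw": [1, 1, 1, 1, 1],
  "delta_pos": [
    [0, 0.012, 0.015],
    [0, 0, 0.015],
    [0, 0, 0.006],
    [0, 0, 0.003],
    [0, 0, 0]
  ],
  "delta_rot": [
    [0, 0, 0],
    [0, 0, 0],
    [0, 0, 0],
    [0, 0, 0],
    [0, 0, 0]
  ]
}}

```text
time: 7.2
ee_pos: [0.4881, 0.3023, 0.1083]
eef_rot: [0.113, 0.994, 0.0, 0.0]
ft_force: [-2.8, -1.3, 4.3]
width: 0.016
grip_force: 25.0
```

{"name": "play_rows", "arguments": {
  "claw": [0.8, 0.6, 0.4, 0.4, 0.4, 0.4, 0.4, 0.4],
  "delta_pos": [
    [0, 0, 0],
    [0, 0, 0],
    [0, 0, 0],
    [0, 0, 0],
    [0, 0, 0],
    [0, 0, 0],
    [0, 0, -0.05],
    [0, 0, -0.15]
  ],
  "delta_rot": [
    [0, 0, 0],
    [0, 0, 0],
    [0, 0, 0],
    [0, 0, 0],
    [0, 0, 0],
    [0, 0, 0],
    [0, 0, 0],
    [0, 0, 0]
  ]
}}

```text
time: 8.0
ee_pos: [0.4867, 0.3012, 0.1461]
eef_rot: [0.113, 0.994, -0.002, -0.002]
ft_force: [-0.2, 0.6, 0.6]
width: 0.0515
grip_force: 0.0
```

{"name": "play_rows", "arguments": {
  "claw": [0.4, 0.4, 0.4, 0.4, 0.4, 0.4],
  "delta_pos": [
    [0, 0, -0.2],
    [0, 0, -0.15],
    [0, -0.2, 0],
    [0, -0.2, 0],
    [0, -0.2, 0],
    [0, -0.2, 0]
  ],
  "delta_rot": [
    [0, 0, 0],
    [0, 0, 0],
    [0, 0, 0],
    [0, 0, 0],
    [0, 0, 0],
    [0, 0, 0]
  ]
}}

```text
time: 8.6
ee_pos: [0.4517, 0.1447, 0.2183]
eef_rot: [0.113, 0.994, 0.0, 0.0]
ft_force: [0.1, -1.7, 0.5]
width: 0.052
grip_force: 0.0
```

```bash
python3 - <<'E'
from bench import r
from h import *
c=snap(r,'scene','s3'); d=snap(r,'top','t3')
delta(r,[.600,-.214,.22],153)
print(proj(c,[.486,.3025,.127]),proj(d,[.486,.3025,.127]))
f=lambda im,u,v,w,h,k: cv2.resize(im[v:v+h,u:u+w],None,fx=k,fy=k,interpolation=cv2.INTER_CUBIC)
M=np.zeros((520,800,3),np.uint8); M[:516,:480]=f(cv2.imread('pics/s3.png'),370,170,160,172,3); M[:450,480:798]=f(cv2.imread('pics/t3.png'),60,200,106,150,3)
cv2.imwrite('pics/m4.png',M)
E
```

```text
t 8.7 tcp [0.452  0.141  0.2187] yaw 76.6 tilt [0.0009 0.0005] w 0.0521 F [-0.8  0.8  0.1] q [-0.73 -0.02  0.33  1.87  0.01  1.29  0.94]
 shift total scaled [-1.1314, -1.5551, -0.0066]
 rotz scaled -0.4245 deg 76.4
[[456.8993676  226.63440186]] [[106.37246992 278.04355293]]
```

View pics/m4.png

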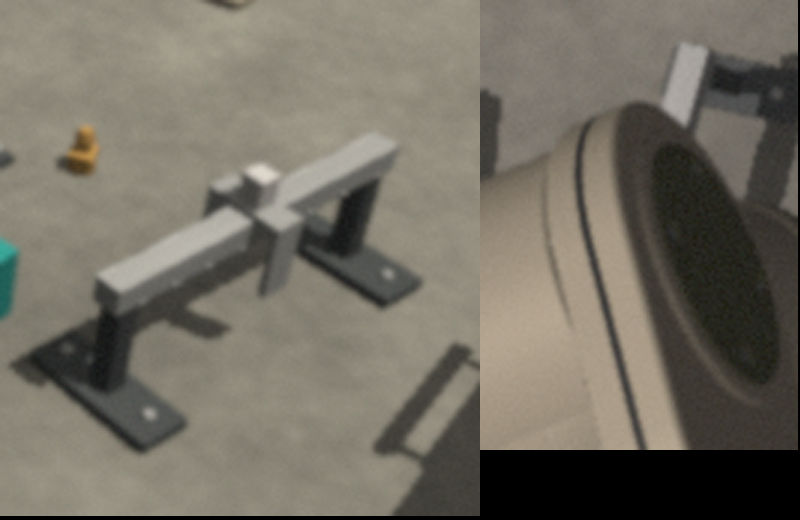

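The gauge hangs astride the bar: lug at crop (262,178), bridge on the bar, one leg on each side. Next is the gray cover.

{"name": "play_rows", "arguments": {
  "claw": [0.4, 0.4, 0.4, 0.4, 0.4, 0.4, 0.4, 0.4],
  "delta_pos": [
    [-0.11, -0.15, 0],
    [-0.12, -0.165, 0],
    [-0.12, -0.165, 0],
    [-0.12, -0.165, 0],
    [-0.12, -0.165, 0],
    [-0.12, -0.165, 0],
    [-0.12, -0.165, 0],
    [-0.12, -0.165, 0]
  ],
  "delta_rot": [
    [0, 0, 0],
    [0, 0, 0],
    [0, 0, 0],
    [0, 0, 0],
    [0, 0, 0],
    [0, 0, 0],
    [0, 0, 0],
    [0, 0, 0]
  ]
}}

```text
time: 9.5
ee_pos: [0.5793, -0.1519, 0.2183]
eef_rot: [0.113, 0.994, 0.0, 0.0]
ft_force: [0.9, 0.6, -0.4]
width: 0.0522
grip_force: 0.0
```

{"name": "play_rows", "arguments": {
  "claw": [0.4, 0.4, 0.4, 0.4, 0.4, 0.4, 0.4, 0.4],
  "delta_pos": [
    [-0.11, -0.15, 0],
    [-0.05, -0.05, 0],
    [0, 0, 0],
    [0, 0, 0],
    [0, 0, 0],
    [0, 0, 0],
    [0, 0, 0],
    [0, 0, 0]
  ],
  "delta_rot": [
    [0, 0, 0],
    [0, 0, 0],
    [0, 0, 0.045],
    [0, 0, 0.045],
    [0, 0, 0.045],
    [0, 0, 0.045],
    [0, 0, 0.045],
    [0, 0, 0.045]
  ]
}}

```text
time: 10.3
ee_pos: [0.6009, -0.1965, 0.2181]
eef_rot: [0.514, 0.858, 0.0, 0.0]
ft_force: [-0.4, 0.1, -0.3]
width: 0.0522
grip_force: 0.0
```

{"name": "play_rows", "arguments": {
  "claw": [0.4, 0.4, 0.4, 0.4, 0.4, 0.4, 0.4, 0.4],
  "delta_pos": [
    [0, 0, 0],
    [0, 0, 0],
    [0, 0, 0],
    [0, 0, 0],
    [0, 0, 0],
    [0, 0, 0],
    [0, 0, 0],
    [0, 0, 0]
  ],
  "delta_rot": [
    [0, 0, 0.045],
    [0, 0, 0.045],
    [0, 0, 0.045],
    [0, 0, 0.045],
    [0, 0, 0.045],
    [0, 0, 0.045],
    [0, 0, 0.038],
    [0, 0, 0]
  ]
}}

```text
time: 11.1
ee_pos: [0.601, -0.1964, 0.2178]
eef_rot: [0.853, 0.522, 0.0, -0.0]
ft_force: [0.7, 0.3, -0.6]
width: 0.0522
grip_force: 0.0
```

```bash
python3 - <<'E'
from bench import r
from m import *
delta(r,[.600,-.214,.10],-27.5)
for n,a in(('top',(0,0)),('scene',(0,0))): pass
# rib orientation / centre in scene view, initial picture: rays both views at cover centre
c=load('top0'); g=cv2.cvtColor(c['pixels'],cv2.COLOR_RGB2GRAY); g=cv2.GaussianBlur(g,(3,3),0)
from scipy import ndimage as N
m=N.binary_fill_holes(comp(g>124,(366,231))); m=N.binary_opening(m,iterations=2)
u=np.argwhere(m)[:,::-1]; P=plane(c,u,.006)[:,:2]; e,V=np.linalg.eigh(np.cov(P.T)); print('mask centroid',P.mean(0),np.degrees(np.arctan2(V[1,1],V[0,1])),np.sqrt(e*12))
E
```

```text
t 11.1 tcp [ 0.601  -0.1964  0.2178] yaw -27.11 tilt [0.0001 0.0001] w 0.0522 F [ 0.7  0.3 -0.6] q [-0.46  0.49  0.98  1.49 -0.41  1.38  0.08]
 shift total scaled [-0.0808, 0.0358, 0.5892]
 rotz scaled 0.0022 deg -0.39
mask centroid [ 0.6005534  -0.21346138] 63.2659249405175 [0.05735831 0.07731845]
```

{"name": "play_rows", "arguments": {
  "claw": [0.4, 0.4, 0.4, 0.4, 0.4, 0.4, 0.4, 0.4],
  "delta_pos": [
    [-0.081, 0.036, 0],
    [0, 0, 0.15],
    [0, 0, 0.2],
    [0, 0, 0.2],
    [0, 0, 0.2],
    [0, 0, 0.15],
    [0, 0, 0.07],
    [0, 0, 0]
  ],
  "delta_rot": [
    [0, 0, 0],
    [0, 0, 0],
    [0, 0, 0],
    [0, 0, 0],
    [0, 0, 0],
    [0, 0, 0],
    [0, 0, 0],
    [0, 0, 0]
  ]
}}

```text
time: 11.9
ee_pos: [0.5989, -0.2142, 0.0223]
eef_rot: [0.852, 0.523, -0.001, -0.001]
ft_force: [-0.7, -0.1, 0.5]
width: 0.0522
grip_force: 0.0
```

```bash
python3 - <<'E'
from bench import r
from m import *
c=snap(r,'scene','s5'); snap(r,'top','t5')
delta(r,[.600,-.214,.008],-27)
f=lambda im,u,v,w,h,k: cv2.resize(im[v:v+h,u:u+w],None,fx=k,fy=k,interpolation=cv2.INTER_CUBIC)
M=np.zeros((480,800,3),np.uint8); M[:,:400]=f(cv2.imread('pics/s5.png'),180,140,100,120,4); M[:,400:]=f(cv2.imread('pics/t5.png'),310,170,100,120,4)
cv2.imwrite('pics/m5.png',M)
E
```

```text
t 12.0 tcp [ 0.6004 -0.2151  0.025 ] yaw -26.99 tilt [ 0.0016 -0.0004] w 0.0523 F [0.3 0.3 1.1] q [-0.34  0.69  0.84  1.66 -0.58  1.06  0.21]
 shift total scaled [0.004, -0.0046, 0.085]
 rotz scaled 0.0001 deg -0.01
```

View pics/m5.png

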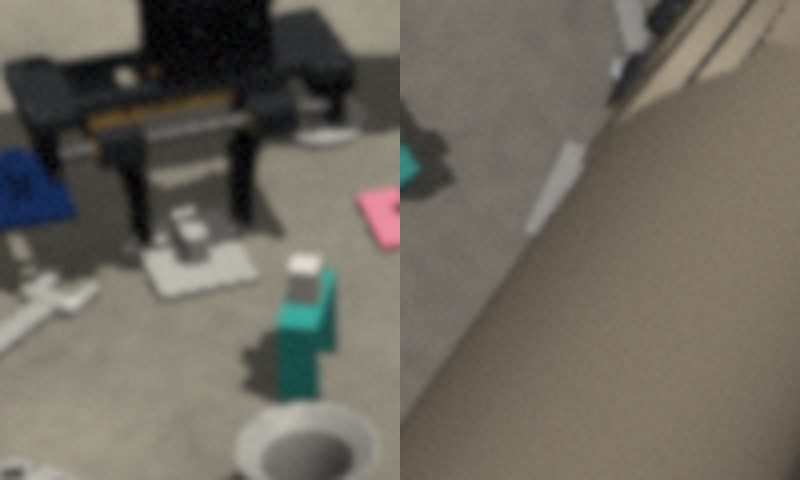

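The gray cover's rib at crop (190,235) sits between the fingertips at (142,240) and (242,220). I'll go down and grip.

{"name": "play_rows", "arguments": {
  "claw": [0.4, 0.4, 0.4, 1, 1, 1, 1, 1],
  "delta_pos": [
    [0, 0, 0.04],
    [0, 0, 0.03],
    [0, 0, 0.005],
    [0, 0, 0],
    [0, 0, 0],
    [0, 0, 0],
    [0, 0, 0],
    [0, 0, 0]
  ],
  "delta_rot": [
    [0, 0, 0],
    [0, 0, 0],
    [0, 0, 0],
    [0, 0, 0],
    [0, 0, 0],
    [0, 0, 0],
    [0, 0, 0],
    [0, 0, 0]
  ],
  "squeeze": 40
}}

```text
time: 12.8
ee_pos: [0.5996, -0.2148, 0.0086]
eef_rot: [0.853, 0.522, 0.0, 0.0]
ft_force: [-0.2, -0.3, -0.0]
width: 0.0201
grip_force: 0.0
```

{"name": "play_rows", "arguments": {
  "claw": [1, 1, 1, 1, 1],
  "delta_pos": [
    [0, 0, 0],
    [0, 0, 0],
    [0, 0, 0],
    [0, 0, 0],
    [0, 0, 0]
  ],
  "delta_rot": [
    [0, 0, 0],
    [0, 0, 0],
    [0, 0, 0],
    [0, 0, 0],
    [0, 0, 0]
  ]
}}

```text
time: 13.3
ee_pos: [0.5996, -0.2148, 0.0086]
eef_rot: [0.853, 0.522, 0.0, 0.0]
ft_force: [0.3, 0.1, 0.3]
width: 0.0135
grip_force: 40.0
```

{"name": "play_rows", "arguments": {
  "claw": [1, 1, 1, 1, 1, 1, 1, 1],
  "delta_pos": [
    [0, 0, -0.05],
    [0, 0, -0.15],
    [0, 0, -0.2],
    [0, 0, -0.2],
    [0, 0, -0.1],
    [0, 0, 0],
    [0, 0, 0],
    [0, 0, 0]
  ],
  "delta_rot": [
    [0, 0, 0],
    [0, 0, 0],
    [0, 0, 0],
    [0, 0, 0],
    [0, 0, 0],
    [0, 0, -0.03],
    [0, 0, -0.045],
    [0, 0, -0.045]
  ]
}}

```text
time: 14.1
ee_pos: [0.5994, -0.2148, 0.1492]
eef_rot: [0.738, 0.675, 0.0, 0.0]
ft_force: [0.9, 0.1, -1.0]
width: 0.0138
grip_force: 40.0
```

{"name": "play_rows", "arguments": {
  "claw": [1, 1, 1, 1, 1, 1, 1, 1],
  "delta_pos": [
    [0, 0, 0],
    [0, 0, 0],
    [0, 0, 0],
    [0, 0, 0],
    [0, 0, 0],
    [0, 0, 0],
    [0, 0, 0],
    [0, 0, 0]
  ],
  "delta_rot": [
    [0, 0, -0.045],
    [0, 0, -0.045],
    [0, 0, -0.045],
    [0, 0, -0.045],
    [0, 0, -0.045],
    [0, 0, -0.045],
    [0, 0, -0.045],
    [0, 0, -0.045]
  ]
}}

```text
time: 14.9
ee_pos: [0.5993, -0.2151, 0.1491]
eef_rot: [0.262, 0.965, -0.0, 0.0]
ft_force: [-0.1, -0.5, -1.3]
width: 0.0138
grip_force: 40.0
```

```bash
python3 - <<'E'
from bench import r
from m import *
delta(r,[.4915,.0235,.15],78)
E
```

```text
t 14.9 tcp [ 0.5993 -0.2151  0.1491] yaw 59.64 tilt [-0.     -0.0002] w 0.0138 F [-0.1 -0.5 -1.3] q [-0.2   0.46  0.63  1.55 -0.28  1.23  1.52]
 shift total scaled [1.0679, 0.757, -0.0048]
 rotz scaled -0.102 deg 18.36
```

{"name": "play_rows", "arguments": {
  "claw": [1, 1, 1, 1, 1, 1, 1, 1],
  "delta_pos": [
    [0, 0, 0],
    [0, 0, 0],
    [0, 0, 0],
    [0, 0, 0],
    [0, 0, 0],
    [0, 0, 0],
    [0, 0, 0],
    [0, 0, 0]
  ],
  "delta_rot": [
    [0, 0, -0.045],
    [0, 0, -0.045],
    [0, 0, -0.012],
    [0, 0, 0],
    [0, 0, 0],
    [0, 0, 0],
    [0, 0, 0],
    [0, 0, 0]
  ]
}}

```text
time: 15.7
ee_pos: [0.5996, -0.2147, 0.1485]
eef_rot: [0.107, 0.994, -0.0, -0.0]
ft_force: [-0.8, 0.2, -0.2]
width: 0.0137
grip_force: 40.0
```

```bash
python3 - <<'E'
from bench import r
from m import *
snap(r,'scene','s6'); snap(r,'top','t6')
delta(r,[.4915,.0235,.15],77.9)
E
```

```text
t 15.8 tcp [ 0.5996 -0.2148  0.1485] yaw 77.69 tilt [-0.0001  0.    ] w 0.0138 F [ 0.2 -0.9 -1.4] q [-0.16  0.44  0.57  1.55 -0.25  1.22  1.81]
 shift total scaled [0.7819, 1.0486, -0.0074]
 rotz scaled -0.0012 deg 0.21
```

{"name": "play_rows", "arguments": {
  "claw": [1, 1, 1, 1, 1, 1, 1, 1],
  "delta_pos": [
    [0.06, 0.08, 0],
    [0.12, 0.16, 0],
    [0.12, 0.16, 0],
    [0.12, 0.16, 0],
    [0.12, 0.16, 0],
    [0.12, 0.16, 0],
    [0.08, 0.11, 0],
    [0, 0, 0]
  ],
  "delta_rot": [
    [0, 0, 0],
    [0, 0, 0],
    [0, 0, 0],
    [0, 0, 0],
    [0, 0, 0],
    [0, 0, 0],
    [0, 0, 0],
    [0, 0, 0]
  ]
}}

```text
time: 16.6
ee_pos: [0.496, 0.0142, 0.1486]
eef_rot: [0.104, 0.995, 0.001, -0.0]
ft_force: [0.3, 0.4, -0.9]
width: 0.0136
grip_force: 40.0
```

```bash
python3 - <<'E'
from bench import r
from m import *
snap(r,'scene','s7'); snap(r,'top','t7')
delta(r,[.4915,.0235,.15],77.9)
f=lambda im,u,v,w,h,k: cv2.resize(im[v:v+h,u:u+w],None,fx=k,fy=k,interpolation=cv2.INTER_CUBIC)
M=np.zeros((600,800,3),np.uint8); M[:,:500]=f(cv2.imread('pics/s7.png'),290,140,100,120,5); M[:360,500:]=f(cv2.imread('pics/t7.png'),205,205,100,120,3)
cv2.imwrite('pics/m6.png',M)
E
```

```text
t 16.7 tcp [0.4973 0.0103 0.1488] yaw 77.75 tilt [0.0006 0.0002] w 0.0137 F [ 0.8 -0.6 -0.3] q [-0.56  0.1   0.47  1.91 -0.05  1.14  1.29]
 shift total scaled [0.0423, 0.0585, -0.006]
 rotz scaled -0.0008 deg 0.15
```

View pics/m6.png

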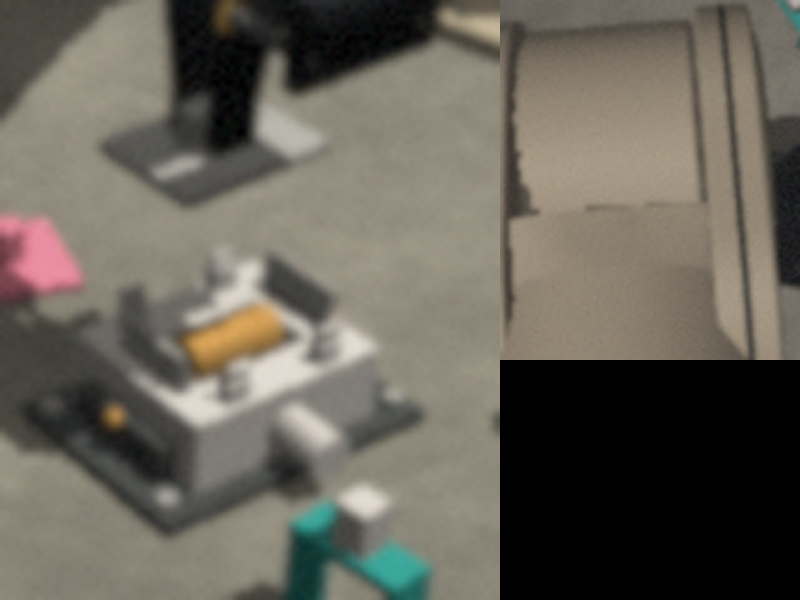

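The scene crop shows the cover held level: corners at crop (102,147), (188,204) and (327,145). The open bowl is below it with ledge corners at (193,424) and (380,350).

```bash
python3 - <<'E'
from m import *
c=load('s7'); d=load('t7'); w=lambda L,z: plane(c,(np.array(L)+.5)/5-.5+[290,140],z)*1000
k=w([(102,147),(188,204),(327,145)],.1455); print('cover',k.round(1).tolist(),'mid',((k[0]+k[2])/2).round(1),np.linalg.norm(k[0]-k[1]),np.linalg.norm(k[1]-k[2]),np.linalg.norm(k[0]-k[2]))
l=w([(85,333),(193,424),(380,350)],.045); print('ledge',l.round(1).tolist(),'mid',((l[0]+l[2])/2).round(1),np.linalg.norm(l[0]-l[1]),np.linalg.norm(l[1]-l[2]),np.linalg.norm(l[0]-l[2]))
# predicted ledge/lug/cover pixels from the model with top-view pose
def pred(ctr,yaw,pts): 
    a=np.radians(yaw); Rz=np.array([[np.cos(a),-np.sin(a),0],[np.sin(a),np.cos(a),0],[0,0,1]]); return (proj(c,np.array(pts)@Rz.T+ctr)-[290,140]+.5)*5-.5
print('pred ledge',pred([.4915,.0235,.045],-12.1,[(-.052,-.044,0),(-.052,.044,0),(.052,.044,0),(.052,-.044,0)]).round(0).tolist())
print('pred cover top',pred([.4973,.0103,.1463],-12.25,[(-.04,-.03,0),(-.04,.03,0),(.04,.03,0),(.04,-.03,0)]).round(0).tolist())
print('pred cheek tops +-x',pred([.4915,.0235,.066],-12.1,[(.042,.022,0),(.042,-.022,0),(-.042,.022,0),(-.042,-.022,0)]).round(0).tolist())
E
```

```text
cover [[530.8, -16.9, 145.5], [542.6, 39.2, 145.5], [465.2, 53.7, 145.5]] mid [498.   18.4 145.5] 57.249683837780104 78.70648810003274 96.36766125338534
ledge [[530.0, -24.1, 45.0], [551.6, 54.8, 45.0], [452.1, 82.6, 45.0]] mid [491.   29.3  45. ] 81.79104886360379 103.36779585120301 132.1080047665837
pred ledge [[245.0, 257.0], [373.0, 344.0], [195.0, 425.0], [70.0, 331.0]]
pred cover top [[227.0, 83.0], [317.0, 138.0], [173.0, 196.0], [84.0, 136.0]]
pred cheek tops +-x [[182.0, 353.0], [119.0, 307.0], [327.0, 290.0], [262.0, 247.0]]
```

{"name": "play_rows", "arguments": {
  "claw": [1, 1, 1, 1, 1, 1, 1],
  "delta_pos": [
    [0.042, 0.058, 0],
    [0, 0, 0.1],
    [0, 0, 0.1],
    [0, 0, 0.05],
    [0, 0, 0],
    [0, 0, 0],
    [0, 0, 0]
  ],
  "delta_rot": [
    [0, 0, 0],
    [0, 0, 0],
    [0, 0, 0],
    [0, 0, 0],
    [0, 0, 0],
    [0, 0, 0],
    [0, 0, 0]
  ]
}}

```text
time: 17.4
ee_pos: [0.4921, 0.0231, 0.0994]
eef_rot: [0.107, 0.994, 0.0, 0.001]
ft_force: [-0.1, 0.1, 0.1]
width: 0.0137
grip_force: 40.0
```

```bash
python3 - <<'E'
from bench import r
from m import *
s=r.read_state(); c=snap(r,'scene','s8')
delta(r,[.4915,.0235,.0836],77.9)
f=lambda im,u,v,w,h,k: cv2.resize(im[v:v+h,u:u+w],None,fx=k,fy=k,interpolation=cv2.INTER_CUBIC)
cv2.imwrite('pics/m7.png',f(cv2.imread('pics/s8.png'),295,155,100,75,8))
def pred(ctr,yaw,pts): 
    a=np.radians(yaw); Rz=np.array([[np.cos(a),-np.sin(a),0],[np.sin(a),np.cos(a),0],[0,0,1]]); return (proj(c,np.array(pts)@Rz.T+ctr)-[295,155]+.5)*8-.5
p=np.array(s['ee_pos'])+[0,0,-.0026]
print('pred ledge',pred([.4915,.0235,.045],-12.1,[(-.052,.044,0),(.052,.044,0),(.052,-.044,0)]).round(0).tolist())
print('pred cover top',pred(p,-12.1,[(-.04,.03,0),(.04,.03,0),(.04,-.03,0)]).round(0).tolist())
print('px per mm along bowl x,y', (pred(p,-12.1,[(.01,0,0),(0,.01,0)])-pred(p,-12.1,[(0,0,0)]))/10)
E
```

```text
t 17.45 tcp [0.4921 0.0232 0.0994] yaw 77.68 tilt [0.0014 0.0004] w 0.0139 F [ 0.1  0.1 -0.9] q [-0.56  0.15  0.46  1.97 -0.08  1.03  1.29]
 shift total scaled [0.0033, 0.0007, 0.079]
 rotz scaled -0.0012 deg 0.22
pred ledge [[558.0, 430.0], [272.0, 560.0], [72.0, 409.0]]
pred cover top [[504.0, 266.0], [279.0, 362.0], [139.0, 263.0]]
px per mm along bowl x,y [[-2.80005873  1.15831642]
 [ 2.37847996  1.59978232]]
```

View pics/m7.png

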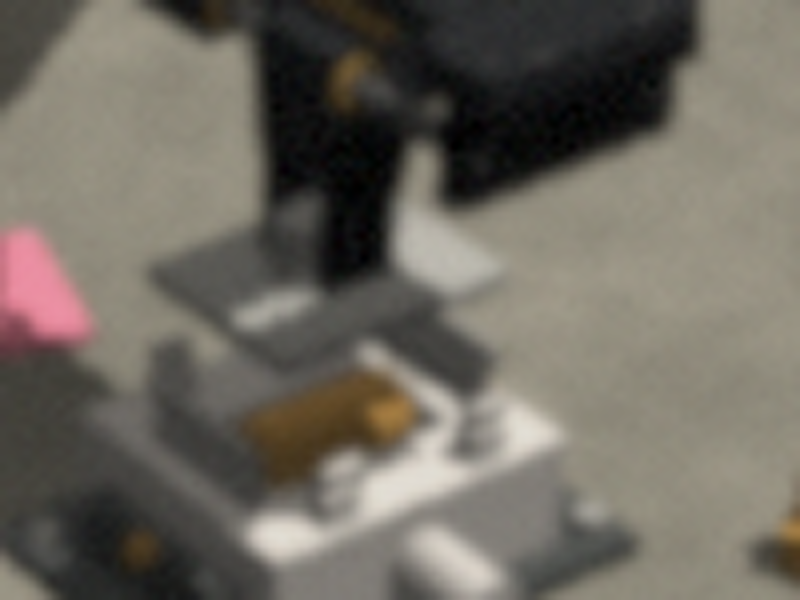

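The cover's corners (150,270), (280,362) and (508,268), and the ledge's corners (275,565) and (567,435), lie within 1 mm of each other once the common camera bias is removed. I'll now go down by feel.

{"name": "play_rows", "arguments": {
  "claw": [1, 1, 1, 1, 1],
  "delta_pos": [
    [0.003, 0.001, 0.05],
    [0, 0, 0.04],
    [0, 0, 0.02],
    [0, 0, 0],
    [0, 0, 0]
  ],
  "delta_rot": [
    [0, 0, -0.001],
    [0, 0, 0],
    [0, 0, 0],
    [0, 0, 0],
    [0, 0, 0]
  ]
}}

```text
time: 17.95
ee_pos: [0.4909, 0.0236, 0.0764]
eef_rot: [0.106, 0.994, -0.0, -0.0]
ft_force: [0.2, 0.1, -0.8]
width: 0.0137
grip_force: 40.0
```

{"name": "play_rows", "arguments": {
  "claw": [1, 1, 1, 1],
  "delta_pos": [
    [0, 0, 0.015],
    [0, 0, 0],
    [0, 0, 0.01],
    [0, 0, 0]
  ],
  "delta_rot": [
    [0, 0, 0],
    [0, 0, 0],
    [0, 0, 0],
    [0, 0, 0]
  ]
}}

```text
time: 18.35
ee_pos: [0.491, 0.0237, 0.0715]
eef_rot: [0.106, 0.994, 0.0, 0.0]
ft_force: [0.6, 0.3, -1.2]
width: 0.0139
grip_force: 40.0
```

```bash
python3 - <<'E'
from bench import r
from m import *
delta(r,[.4915,.0235,.0676],77.9)
E
```

```text
t 18.35 tcp [0.491  0.0237 0.0715] yaw 77.88 tilt [0.0002 0.0001] w 0.0139 F [ 0.6  0.3 -1.2] q [-0.56  0.19  0.45  2.   -0.1   0.97  1.31]
 shift total scaled [-0.0027, -0.0003, 0.0193]
 rotz scaled -0.0001 deg 0.02
```

No contact at underside height 18 mm above the ledge, so the cover is between the cheeks and lugs. I'll continue in small steps.

{"name": "play_rows", "arguments": {
  "claw": [1, 1, 1, 1],
  "delta_pos": [
    [0, 0, 0.01],
    [0, 0, 0],
    [0, 0, 0.01],
    [0, 0, 0]
  ],
  "delta_rot": [
    [0, 0, 0],
    [0, 0, 0],
    [0, 0, 0],
    [0, 0, 0]
  ]
}}

```text
time: 18.75
ee_pos: [0.4912, 0.0237, 0.0676]
eef_rot: [0.106, 0.994, 0.0, 0.0]
ft_force: [2.3, 1.1, -0.6]
width: 0.0138
grip_force: 40.0
```

{"name": "play_rows", "arguments": {
  "claw": [1, 1, 1, 1],
  "delta_pos": [
    [0, 0, 0.01],
    [0, 0, 0],
    [0, 0, 0.01],
    [0, 0, 0]
  ],
  "delta_rot": [
    [0, 0, 0],
    [0, 0, 0],
    [0, 0, 0],
    [0, 0, 0]
  ]
}}

```text
time: 19.15
ee_pos: [0.4909, 0.0237, 0.0634]
eef_rot: [0.106, 0.994, 0.0, -0.0]
ft_force: [1.2, 0.1, 2.9]
width: 0.0136
grip_force: 40.0
```

{"name": "play_rows", "arguments": {
  "claw": [1, 1, 1, 1, 1, 1],
  "delta_pos": [
    [-0.003, 0, 0.01],
    [0, 0, 0.01],
    [0, 0, 0.01],
    [0, 0, 0.01],
    [0, 0, 0],
    [0, 0, 0]
  ],
  "delta_rot": [
    [0, 0, 0],
    [0, 0, 0],
    [0, 0, 0],
    [0, 0, 0],
    [0, 0, 0],
    [0, 0, 0]
  ]
}}

```text
time: 19.75
ee_pos: [0.4911, 0.0236, 0.0551]
eef_rot: [0.106, 0.994, -0.0, -0.0]
ft_force: [2.6, 0.4, -3.2]
width: 0.0135
grip_force: 40.0
```

{"name": "play_rows", "arguments": {
  "claw": [1, 1, 1, 1],
  "delta_pos": [
    [0, 0, 0.006],
    [0, 0, 0.004],
    [0, 0, 0],
    [0, 0, 0]
  ],
  "delta_rot": [
    [0, 0, 0],
    [0, 0, 0],
    [0, 0, 0],
    [0, 0, 0]
  ]
}}

```text
time: 20.15
ee_pos: [0.4915, 0.0236, 0.0536]
eef_rot: [0.106, 0.994, 0.0, 0.0]
ft_force: [1.0, 0.4, 0.7]
width: 0.0136
grip_force: 40.0
```

{"name": "play_rows", "arguments": {
  "claw": [1, 1, 1],
  "delta_pos": [
    [0, 0, 0.005],
    [0, 0, 0],
    [0, 0, 0]
  ],
  "delta_rot": [
    [0, 0, 0],
    [0, 0, 0],
    [0, 0, 0]
  ]
}}

```text
time: 20.45
ee_pos: [0.4916, 0.0236, 0.0534]
eef_rot: [0.106, 0.994, 0.0, -0.0]
ft_force: [-4.8, 0.3, 15.1]
width: 0.0136
grip_force: 40.0
```

{"name": "play_rows", "arguments": {
  "claw": [1, 1, 1],
  "delta_pos": [
    [0, 0, 0.005],
    [0, 0, 0],
    [0, 0, 0]
  ],
  "delta_rot": [
    [0, 0, 0],
    [0, 0, 0],
    [0, 0, 0]
  ]
}}

```text
time: 20.75
ee_pos: [0.4916, 0.0236, 0.0534]
eef_rot: [0.106, 0.994, 0.001, -0.0]
ft_force: [-11.0, -0.4, 29.0]
width: 0.0139
grip_force: 40.0
```

It hits a firm stop at tip 0.0534, which is exactly the home height. I'll relax the press, release and retreat.

{"name": "play_rows", "arguments": {
  "claw": [1, 1, 0.8, 0.6, 0.6, 0.6, 0.6, 0.6],
  "delta_pos": [
    [0, 0, -0.008],
    [0, 0, 0],
    [0, 0, 0],
    [0, 0, 0],
    [0, 0, 0],
    [0, 0, 0],
    [0, 0, -0.05],
    [0, 0, -0.1]
  ],
  "delta_rot": [
    [0, 0, 0],
    [0, 0, 0],
    [0, 0, 0],
    [0, 0, 0],
    [0, 0, 0],
    [0, 0, 0],
    [0, 0, 0],
    [0, 0, 0]
  ]
}}

```text
time: 21.55
ee_pos: [0.4905, 0.0233, 0.0829]
eef_rot: [0.106, 0.994, -0.001, -0.001]
ft_force: [0.1, 0.8, 0.7]
width: 0.0345
grip_force: 0.0
```

{"name": "play_rows", "arguments": {
  "claw": [0.6, 0.6, 0.6, 0.6, 0.6, 0.6, 0.6, 0.6],
  "delta_pos": [
    [0, 0, -0.2],
    [0, 0, -0.2],
    [0, 0, -0.15],
    [0.1, -0.2, 0],
    [0.1, -0.2, 0],
    [0.1, -0.2, 0],
    [0.1, -0.2, 0],
    [0, -0.2, 0]
  ],
  "delta_rot": [
    [0, 0, 0],
    [0, 0, 0],
    [0, 0, 0],
    [0, 0, 0],
    [0, 0, 0],
    [0, 0, 0],
    [0, 0, 0],
    [0, 0, 0]
  ]
}}

```text
time: 22.35
ee_pos: [0.369, -0.1562, 0.1935]
eef_rot: [0.106, 0.994, 0.001, 0.0]
ft_force: [1.5, 0.1, 0.0]
width: 0.035
grip_force: 0.0
```

{"name": "play_rows", "arguments": {
  "claw": [0.6, 0.6, 0.6, 0.6],
  "delta_pos": [
    [0, -0.2, 0],
    [0, -0.2, 0],
    [0, 0, 0],
    [0, 0, 0]
  ],
  "delta_rot": [
    [0, 0, 0],
    [0, 0, 0],
    [0, 0, 0],
    [0, 0, 0]
  ]
}}

```text
time: 22.75
ee_pos: [0.3542, -0.234, 0.1936]
eef_rot: [0.107, 0.994, 0.0, 0.0]
ft_force: [-0.1, 0.6, 0.1]
width: 0.0347
grip_force: 0.0
```

```bash
python3 - <<'E'
from bench import r
from m import *
s=r.read_state(); print(s['time'],s['ee_pos'],s['ft_force'],s['width'])
c=snap(r,'scene','s9'); d=snap(r,'top','t9')
g=cv2.GaussianBlur(cv2.cvtColor(d['pixels'],cv2.COLOR_RGB2GRAY),(3,3),0)
# predicted rib top centre for home, and where bright rib pixels are
for n,C in(('scene',c),('top',d)):
    G=cv2.cvtColor(C['pixels'],cv2.COLOR_RGB2GRAY)
    print(n,'rib top pred',proj(C,[[.4915,.0236,.071],[.4915,.0236,.085]]).round(1).tolist())
    u,v=proj(C,[[.4915,.0236,.071]])[0].astype(int); print(G[v-9:v+10,u-14:u+15].tolist()) if n=='top' else 0
E
```

```text
22.75 [ 0.35418198 -0.23399321  0.19355752] [-0.05145248  0.64546976  0.08682319] 0.03466484820711792
scene rib top pred [[334.4, 197.4], [334.8, 192.1]]
top rib top pred [[255.4, 273.1], [255.1, 272.9]]
[[186, 185, 170, 157, 149, 149, 149, 149, 152, 150, 147, 147, 142, 133, 131, 137, 140, 128, 111, 105, 118, 138, 143, 144, 144, 147, 150, 152, 151], [184, 181, 171, 155, 149, 149, 150, 150, 153, 151, 146, 149, 142, 137, 141, 144, 136, 119, 98, 94, 101, 113, 117, 121, 131, 143, 148, 151, 152], [186, 182, 171, 156, 151, 151, 149, 152, 153, 149, 150, 148, 136, 142, 148, 149, 144, 133, 125, 104, 91, 86, 89, 95, 115, 139, 149, 151, 151], [183, 176, 164, 156, 149, 149, 151, 151, 153, 149, 151, 145, 139, 144, 148, 152, 148, 148, 143, 121, 91, 78, 78, 89, 111, 136, 148, 151, 150], [183, 172, 158, 153, 153, 150, 150, 153, 153, 151, 150, 142, 143, 145, 148, 148, 151, 149, 147, 123, 88, 76, 77, 84, 118, 144, 151, 153, 150], [182, 171, 157, 152, 149, 150, 153, 153, 151, 151, 147, 140, 144, 148, 150, 148, 151, 147, 139, 109, 83, 75, 78, 88, 122, 146, 153, 151, 151], [186, 172, 157, 152, 150, 151, 
[... 1132 characters left out ...]
55, 155, 155, 152, 152, 146, 146, 146, 150, 151, 151, 151, 144, 114, 86, 76, 80, 90, 121, 146, 151, 154, 154, 148, 138], [150, 154, 151, 155, 159, 158, 155, 153, 151, 145, 144, 151, 152, 152, 154, 149, 133, 107, 84, 79, 80, 89, 123, 147, 152, 151, 151, 152, 139], [149, 152, 153, 154, 155, 155, 153, 153, 148, 141, 138, 150, 151, 151, 153, 150, 130, 101, 90, 87, 87, 99, 124, 145, 152, 153, 153, 149, 140], [148, 153, 152, 154, 158, 155, 152, 152, 148, 139, 136, 143, 145, 144, 150, 146, 128, 110, 110, 113, 121, 128, 138, 149, 152, 152, 151, 148, 135], [151, 155, 154, 155, 158, 154, 153, 154, 144, 135, 132, 134, 134, 133, 138, 135, 130, 134, 134, 138, 144, 146, 149, 152, 152, 150, 148, 138, 136]]
```

The top view puts the rib at (255,273), as predicted for a seated cover. I'll probe the rib top with the fingers shut: home puts it at 0.071.

{"name": "play_rows", "arguments": {
  "claw": [1, 1, 1, 1, 1, 1, 1, 1],
  "delta_pos": [
    [0, 0.2, 0],
    [0, 0.2, 0],
    [-0.1, 0.2, 0],
    [-0.1, 0.2, 0],
    [-0.1, 0.2, 0],
    [-0.1, 0.2, 0],
    [0, 0.1, 0],
    [0, 0, 0]
  ],
  "delta_rot": [
    [0, 0, 0],
    [0, 0, 0],
    [0, 0, 0],
    [0, 0, 0],
    [0, 0, 0],
    [0, 0, 0],
    [0, 0, 0],
    [0, 0, 0]
  ]
}}

```text
time: 23.65
ee_pos: [0.4874, 0.0084, 0.1925]
eef_rot: [0.102, 0.995, -0.0, -0.001]
ft_force: [-0.3, -0.2, -0.5]
width: 0.0002
grip_force: 0.0
```

```bash
python3 - <<'E'
from bench import r
from m import *
delta(r,[.4914,.0236,.078],77.9)
E
```

```text
t 23.65 tcp [0.4874 0.0084 0.1925] yaw 78.27 tilt [-0.0014 -0.0003] w 0.0002 F [-0.3 -0.2 -0.5] q [-0.59  0.04  0.49  1.88 -0.02  1.23  1.28]
 shift total scaled [-0.0047, 0.0786, 0.5727]
 rotz scaled 0.0021 deg -0.37
```

{"name": "play_rows", "arguments": {
  "claw": [1, 1, 1, 1, 1, 1, 1, 1],
  "delta_pos": [
    [-0.005, 0.078, 0],
    [0, 0, 0.1],
    [0, 0, 0.15],
    [0, 0, 0.15],
    [0, 0, 0.1],
    [0, 0, 0.06],
    [0, 0, 0],
    [0, 0, 0]
  ],
  "delta_rot": [
    [0, 0, 0.002],
    [0, 0, 0],
    [0, 0, 0],
    [0, 0, 0],
    [0, 0, 0],
    [0, 0, 0],
    [0, 0, 0],
    [0, 0, 0]
  ]
}}

```text
time: 24.45
ee_pos: [0.4918, 0.019, 0.0819]
eef_rot: [0.109, 0.994, 0.0, 0.0]
ft_force: [0.6, -0.0, 0.0]
width: 0.0004
grip_force: 0.0
```

{"name": "play_rows", "arguments": {
  "claw": [1, 1, 1, 1, 1, 1],
  "delta_pos": [
    [0, 0, 0.01],
    [0, 0, 0],
    [0, 0, 0.015],
    [0, 0, 0],
    [0, 0, 0.005],
    [0, 0, 0]
  ],
  "delta_rot": [
    [0, 0, 0],
    [0, 0, 0],
    [0, 0, 0],
    [0, 0, 0],
    [0, 0, 0],
    [0, 0, 0]
  ]
}}

```text
time: 25.05
ee_pos: [0.4915, 0.019, 0.0751]
eef_rot: [0.109, 0.994, 0.0, -0.0]
ft_force: [-0.1, -0.2, -1.1]
width: 0.0003
grip_force: 0.0
```

{"name": "play_rows", "arguments": {
  "claw": [1, 1, 1, 1, 1, 1],
  "delta_pos": [
    [0.005, 0.022, 0],
    [0, 0, 0.01],
    [0, 0, 0],
    [0, 0, 0.006],
    [0, 0, 0],
    [0, 0, 0]
  ],
  "delta_rot": [
    [0, 0, 0],
    [0, 0, 0],
    [0, 0, 0],
    [0, 0, 0],
    [0, 0, 0],
    [0, 0, 0]
  ]
}}

```text
time: 25.65
ee_pos: [0.4915, 0.0235, 0.0719]
eef_rot: [0.109, 0.994, 0.0, -0.0]
ft_force: [-0.4, -0.7, -0.3]
width: 0.0005
grip_force: 0.0
```

{"name": "play_rows", "arguments": {
  "claw": [1, 1, 1, 1],
  "delta_pos": [
    [0, 0, 0.005],
    [0, 0, 0],
    [0, 0, 0.003],
    [0, 0, 0]
  ],
  "delta_rot": [
    [0, 0, 0],
    [0, 0, 0],
    [0, 0, 0],
    [0, 0, 0]
  ]
}}

```text
time: 26.05
ee_pos: [0.4917, 0.0235, 0.0714]
eef_rot: [0.109, 0.994, 0.0, 0.0]
ft_force: [-6.6, -0.6, 15.6]
width: 0.0005
grip_force: 7.9
```

The rib top is at 0.0714, firm under 15 N, so the cover is home. I'll retreat and hand in.

{"name": "play_rows", "arguments": {
  "claw": [1, 1, 1, 1, 1, 1, 1],
  "delta_pos": [
    [0, 0, -0.02],
    [0, 0, -0.1],
    [0, 0, -0.2],
    [0, 0, -0.2],
    [0, 0, -0.1],
    [0, 0, 0],
    [0, 0, 0]
  ],
  "delta_rot": [
    [0, 0, 0],
    [0, 0, 0],
    [0, 0, 0],
    [0, 0, 0],
    [0, 0, 0],
    [0, 0, 0],
    [0, 0, 0]
  ]
}}

```text
time: 26.75
ee_pos: [0.4914, 0.0236, 0.1941]
eef_rot: [0.109, 0.994, 0.0, 0.0]
ft_force: [0.1, 0.9, -0.8]
width: 0.0006
grip_force: 0.0
```

```bash
python3 - <<'E'
from bench import r
s=r.read_state(); print(s['time'],s['ee_pos'],s['ft_force'])
print(r.close_job())
E
```

```text
26.75 [0.49143674 0.02357405 0.19408842] [ 0.05363242  0.89228039 -0.84104343]
the job is handed in; nothing more can be done
None
```

I handed the job in at 26.75 s, but no verdict came back: the gauge hangs astride the rail's bar, released, and the cover is pressed home on the bowl, its rib top probed at 71.4 mm against 71 mm expected.

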